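# Turn the card reader right side up against the sloping rest

### The job

In the desk drawer the silver card reader lies upside down, black pad up. Push it across the mat and up against the sloping metal rest until it stands leaning there, then tip it back over, away from the rest, so that it ends lying flat on the mat with the pad underneath. Leave the green dongle and the drives in the stand where they are.

Things in the scene. Friction and masses are not known exactly. Their poses are not given: they have to be found in the camera images.
- reader_mid (a point): Centre (half-way through the thickness) of the card reader, a smooth flat silver metal slab, 50 (own x) by 72 (own y) by 14 mm (own z), 60 g. Own z points out of its black-pad face: up at the start, down when done; the other face is silver with a blue stripe. It starts flat on the mat, 72 mm length roughly square to the rest's foot, its centre 90 to 150 mm from it.
- rest: Fixed sloping rest: smooth aluminium sheet 280 mm long, 4 mm thick, rising at 55 degrees to a free top edge. Origin: middle of its foot line, on the drawer's bare floor. Own x runs along the foot line, own y level and uphill (the way to push), z up. The slope starts at y = 0.
- rest_top (a point): Middle of the rest's free top edge, at y = 24, z = 34 mm in the rest's frame. Behind it is open space from there to y = 100 mm. The reader, 72 mm long, leans at 39 to 55 degrees and rises 50 to 65 mm over the bare floor, past this edge, so it can be pulled back over from behind.
- mat_edge (a point): Middle of the edge where the grey ribbed mat (3 mm thick, top 3 mm over the bare floor) ends, 18 mm before the rest's foot line. The bare strip between is a shallow gutter that catches the lower end of the leaning reader, so it stays leaning when let go.
- drawer: The fixed wooden drawer, inside 300 mm (own x) by 480 mm (own y), origin at the centre of its underside, axes parallel to the rest's. Floor 8 mm thick, sides 50 mm tall, front (+x) 60 mm. The rest's foot line is at y = 30 mm.
- dongle_mid (a point): Bystander: centre of the green plastic adapter dongle lying flat on the mat, body 30 by 48 by 11 mm with a 16 mm long steel plug at its +y end. It lies beside the reader, 110 to 150 mm off along the foot line.
- stand: Bystander: fixed black slotted stand, 130 mm (own x) by 45 mm (own y) by 30 mm tall, on the mat behind the rest, holding three upright drives, whose tops reach 68 mm above the mat. Origin at the centre of its underside.
- swivel_drive: Bystander: brushed aluminium swivel flash drive, 8.5 by 18.5 by 58 mm, upright in a slot of the stand. Origin at its lower end.
- red_drive: Bystander: red rubber-cased stick, the same size, upright in another slot. Origin at its lower end.
- white_drive: Bystander: white ceramic-capped drive, the same size, upright in another slot. Origin at its lower end.
Things that resemble listed ones, but are neither listed nor needed, are in the scene too. Leave any purple, white or yellow look-alike of the part that bears reader_mid alone.

How it is judged (in metres and radians):
On the way:
1. the reader stands leaning against the sloping rest (30 to 75 degrees) (angle between reader_mid's own z axis and vertical between 0.52 and 1.31 rad and contact force between reader and rest above 0.03 N), for 0.2 s.
At the end, for the whole second after the job is handed in: The reader lies at rest, pad side down within 10 degrees of level, on the mat on the near side of the rest (its centre at least 15 mm in front of the foot line and no more than 16 mm above the bare floor) (angle between reader_mid's own z axis and vertical above 2.96 rad and z of reader_mid in the frame of rest below 0.016 m and y of reader_mid in the frame of rest below -0.015 m and linear speed of reader below 0.02 m/s); the robot touches nothing.
It fails at once if the green dongle is moved more than 20 mm (distance of dongle_mid from where it was at the start of the episode above 0.02 m).
It fails at once if a drive in the stand is moved more than 20 mm (distance of any of swivel_drive, red_drive, white_drive from where it was at the start of the episode above 0.02 m).
It also fails if it takes over 45 s, if anything falls off the work surface, if the arm or the gripper's body presses on something with over 40 N, if the wrist force passes 120 N, or if a joint passes its speed limit or range.

### The arm

A 6-joint arm with a two-finger parallel gripper is mounted at the origin on the work surface. World frame = base frame: x ahead of the robot, y to its left, z up, the work surface at z = 0. Lengths are in mm, angles in rad, forces in N, time in s.
With the tool pointing down it reaches from about 325 to 775 mm from the base axis. Payload 5.5 kg.
Tool frame: the origin (TCP) lies midway between the tips of the shut fingers; the grasp point (between the pads) lies 19 mm behind it; z points along the fingers, y is the line along which they close (so a half turn about z gives the same grasp; the last joint's range is limited). The gripper opens to 85 mm and grips with 20 to 120 N. Pads are 22 mm wide; open, the fingers measure 114 mm over their backs; the gripper's body (76 mm by 85 mm) begins 54 mm behind the grasp point. The pads swing forward as they close: fully open they stand 13 mm farther back than shut.
Start: joints at [-1.164, 0.091, 1.231, -0, 1.82, -0.057], TCP at [268.412, -536.63, 208.875] pointing down, gripper open.
Joint ranges: [-2.87, 2.87], [-0.86, 2.18], [0.17, 2.46], [-1.51, 4.65], [0.06, 2.69], [-2.65, 2.65]. Speed limits (rad/s): [2.57, 2.57, 3.01, 3.14, 3.14, 3.14].

### API

Orientations are given as a 3x3 rotation matrix whose columns are the frame's x, y, z axes.
In Python, from bench import env, read_camera, get_calibration, job gives the robot as it stands. The module is installed in compiled form; this text tells all that it offers.
- The arm moves only by the tool move_arm, never from a script. Its argument "motion" is a list of rows, each a list of 2 entries, a list of its own where there are three numbers: the shift along the world's x, y, z in cm, then the turn about the world's z in degrees. A call has 1 to 5 rows; each row shifts and turns the commanded pose from where the row before left it; what a row does not reach is not made up. A row lasts 1/10 s, in which the tool goes at most 50 mm and 8.59 degrees, less where a joint would pass 70% of its speed; a pose out of reach is approached as far as the arm can. A call is refused whole if a number of a shift passes 5 or a number of a turn 8.59, either way. A call with a gripper value outside its range is refused whole. "hand" is the gripper's target within -1 to 1 (shut at 1, half-way at 0, fully open at -1), set as the call begins (left out, the last holds). The fingers move at their own pace and stop on an object; "newtons" is the grip in N (left out, the last holds). Time passes only in rows, so rows that do not move let the fingers close. It gives the time, the measured TCP pose, the force, the opening and the grip force at its end, in the units of the state.
- env.get_state(): the state, without advancing time (a new reading comes with each control period).
- read_camera(name): name is "scene" or "top" or "wrist"; returns the picture (400x640x3 uint8, red, green, blue); there is no depth.
- get_calibration(name): a dict with "fx", "fy", "cx", "cy" (pixels), "world_from_camera" (4x4, takes a point from camera to world coordinates). Camera axes: x right, y down, z forward; pixel columns grow to the right and rows downward; lengths in mm; the calibration is good to about 2 mm. A picture is of the moment at which its call begins: read the wrist's pose just before it. get_calibration takes no time and is no camera call; for the wrist camera it gives the pose at the moment of the call.
- job.job_done(): hands the job in; it is judged then, once.
The state is a dict: "t": time; "joint_positions": joint angles; "joint_velocities": joint speeds; "effort": joint torques, N m; "ee_pos": TCP position; "ee_rot": TCP orientation; "force": force on the tool from outside, world axes, zero at the start; "torque": the same for the moment, N m; "width": finger opening in mm; "finger_force": force on a finger pad.
Only numpy, scipy, OpenCV 4.12 (cv2) and the standard library are available. Lean on these libraries where they do the work, as an engineer would, in place of code of your own. Each camera call takes 0.05 s, during which the arm holds its last target. There are 200 camera calls.

## Working session

There is one attempt and no reset: what is moved stays moved. The work goes in short steps, Python scripts to look and compute and a tool call to move; the robot and the scene stay as the last step left them, time stands still between calls to the robot, and variables do not carry over. Pictures are saved under pics/ and viewed, at most 10 in all, crops included, and the job is handed in when it is done.

Besides the shell and the picture viewer there is one more tool, called in YAML: its name, and indented under it one key for each argument. move_arm: Moves the arm, as the interface text tells. Its arguments: {"type":"object","properties":{"motion":{"type":"array"},"hand":{"type":"number"},"newtons":{"type":"number"}},"required":["motion"]}

```bash
mkdir -p pics
cat > h.py <<'E'
import numpy as np, cv2
from bench import env, read_camera, get_calibration, job
def ray(c,u,v,z):
    T=np.array(c["world_from_camera"]);d=T[:3,:3]@np.array([(u-c["cx"])/c["fx"],(v-c["cy"])/c["fy"],1]);o=T[:3,3]
    return o+d*(z-o[2])/d[2]
def snap(n,f):
    im=read_camera(n);cv2.imwrite("pics/"+f,im[:,:,::-1]);return im
E
python3 - <<'E'
from h import *
for n in("top","scene"):
    snap(n,n+"0.png");c=get_calibration(n);print(n,c["fx"],np.round(c["world_from_camera"],2).tolist())
s=env.get_state();print(s["t"],s["ee_pos"],np.round(s["ee_rot"],2).tolist())
E
```

```text
top 483.2077143034935 [[-0.01, -1.0, 0.04, 455.22], [-1.0, 0.01, 0.02, -32.09], [-0.02, -0.04, -1.0, 960.38], [0.0, 0.0, 0.0, 1.0]]
scene 373.41051323821205 [[-0.79, 0.45, -0.41, 786.38], [0.61, 0.56, -0.56, 387.98], [-0.01, -0.69, -0.72, 573.11], [0.0, 0.0, 0.0, 1.0]]
0.1 [ 268.25867816 -536.36251466  207.84744377] [[0.89, 0.45, -0.0], [0.45, -0.89, 0.0], [0.0, -0.0, -1.0]]
```

View pics/top0.png

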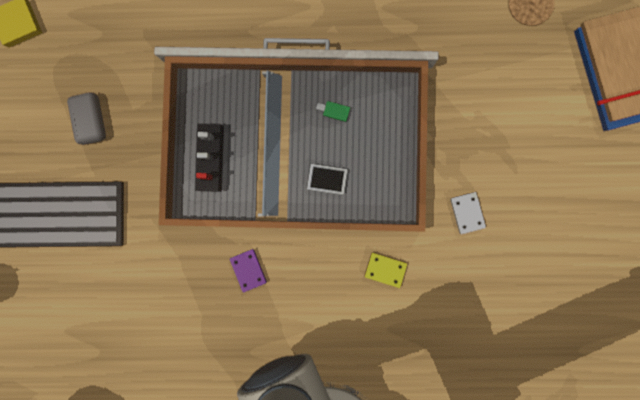

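View pics/scene0.png

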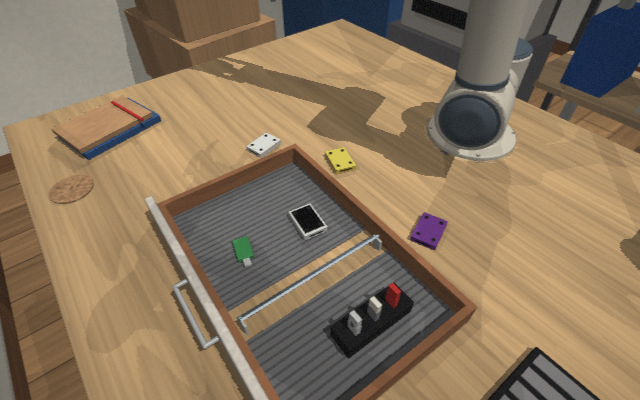

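Candidates for the reader in the top view: the silver slab with a black pad in the drawer (328,179), purple (248,270), yellow (386,270) and white (468,213). The description fits only the one in the drawer. The rest runs at column ~264–282, the dongle is at (335,111) and the drives are at (203,135/155/175).

Run:
```python
from h import *
im=snap("top","top1.png");c=get_calibration("top")
cv2.imwrite("pics/crop1.png",cv2.resize(im[60:230,160:430,::-1],None,fx=2.9,fy=2.9,interpolation=cv2.INTER_CUBIC))
g=im[155:205,298:360].max(2)
for nm,m in(("pad",(g<45)),("silver",(g>150))):
    cs,_=cv2.findContours(m.astype(np.uint8),cv2.RETR_EXTERNAL,cv2.CHAIN_APPROX_NONE)
    k=max(cs,key=cv2.contourArea);r=cv2.minAreaRect(k)
    b=cv2.boxPoints(r)+[298,155];P=np.array([ray(c,u,v,25)[:2] for u,v in b]);print(nm,b.round(1).tolist(),P.round(1).tolist(),P.mean(0))
```

```text
pad [[311.0, 186.0], [313.6, 167.5], [342.6, 171.7], [340.0, 190.1]] [[497.9, 21.6], [533.7, 16.1], [524.9, -40.1], [489.1, -34.5]] [511.38838897  -9.24150371]
silver [[306.9, 188.3], [310.6, 163.8], [346.5, 169.2], [342.7, 193.7]] [[493.5, 29.6], [541.1, 21.9], [529.5, -47.6], [482.0, -39.7]] [511.52317322  -8.96331188]
```

View pics/crop1.png

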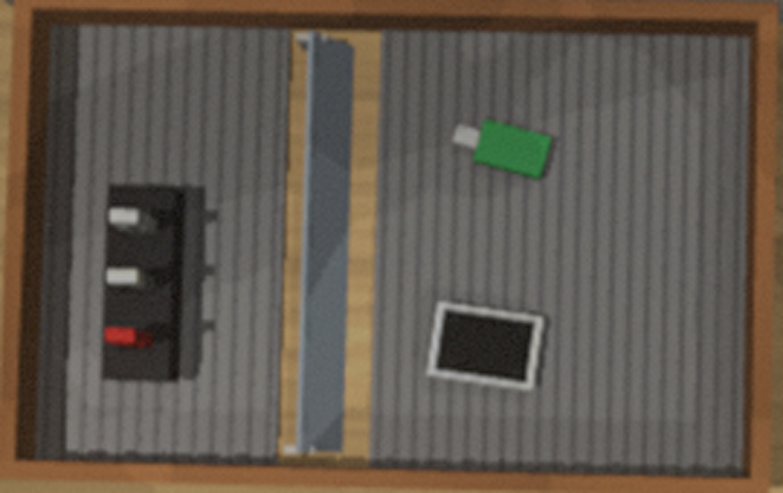

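The crop confirms the choice: silver frame with a black pad. In the crop the mat edge runs (383,35)→(371,455), the foot (354,45)→(342,450) and the top edge (312,40)→(299,450). Next I turn these into positions.

Run:
```python
from h import *
c=get_calibration("top")
def w(x,y,z): return ray(c,160+x/2.9,60+y/2.9,z)[:2]
for n,a,b,z in(("mat",(383,35),(371,455),11),("foot",(354,45),(342,450),8),("top",(312,40),(299,450),42),("rightwall",(757,30),(748,460),50),("near wall in",(20,455),(748,480),50),("far wall in",(35,15),(757,30),55)):
    A,B=w(*a,z),w(*b,z);d=A-B;print(n,A.round(1),B.round(1),np.degrees(np.arctan2(d[1],d[0])).round(1))
for n,p,z in(("dongle",(512,150),22),("plug",(465,136),18),("red",(120,336),79),("w",(123,276),79),("sw",(124,217),79),("stand r",(182,380),41),("stand l",(104,380),41)): print(n,w(*p,z).round(1))
```

```text
mat [725.8  57.6] [438.3  68.4] -2.1
foot [720.  78.] [441.9  88.5] -2.2
top [714.4 102. ] [442.7 112.5] -2.2
rightwall [ 713.5 -191.1] [ 432.9 -179.8] -2.3
near wall in [441.7 294.1] [ 420.  -179.5] 87.4
far wall in [730.7 282.7] [ 712.1 -190.2] 87.7
dongle [642.7 -29.8]
plug [653.6   1.9]
red [516.7 220. ]
w [554.8 218. ]
sw [592.5 217.3]
stand r [489.7 189.7]
stand l [490.4 241.5]
```

move_arm:
  motion:
    - [[2.2, 4.2, -0.6], 5.5]
    - [[2.2, 4.2, -0.6], 5.5]
    - [[2.2, 4.2, -0.6], 5.5]
    - [[2.2, 4.2, -0.6], 5.5]
    - [[2.2, 4.2, -0.6], 5.5]
  hand: 0.4

```text
t: 0.65
ee_pos: [378.8, -324.8, 178.3]
ee_rot: [[0.584, 0.812, -0.0], [0.812, -0.584, 0.0], [0.0, -0.0, -1.0]]
force: [2.4, -0.5, 0.0]
width: 25.7
finger_force: 0.0
```

move_arm:
  motion:
    - [[2.2, 4.2, -0.6], 5.5]
    - [[2.2, 4.2, -0.6], 5.5]
    - [[2.2, 4.2, -0.6], 5.5]
    - [[2.2, 4.2, -0.6], 5.5]
    - [[2.2, 4.2, -0.6], 5.5]

```text
t: 1.15
ee_pos: [488.8, -114.8, 148.5]
ee_rot: [[0.143, 0.99, 0.0], [0.99, -0.143, -0.0], [-0.0, 0.0, -1.0]]
force: [1.1, -1.1, 0.4]
width: 25.8
finger_force: 0.0
```

move_arm:
  motion:
    - [[2.0, 3.8, -0.6], 6.0]
    - [[0, 0, 0], 0]
    - [[0, 0, 0], 0]

```text
t: 1.45
ee_pos: [508.3, -77.9, 142.2]
ee_rot: [[0.041, 0.999, -0.001], [0.999, -0.041, -0.0], [-0.0, -0.001, -1.0]]
force: [0.1, -0.2, -0.1]
width: 25.7
finger_force: 0.0
```

move_arm:
  motion:
    - [[0, 0, -4.0], 0]
    - [[0, 0, -4.0], 0]
    - [[0, 0, -3.6], 0]
    - [[0, 0, -1.2], 0]
    - [[0, 0, 0], 0]

```text
t: 1.95
ee_pos: [506.8, -79.5, 13.2]
ee_rot: [[0.045, 0.999, -0.004], [0.999, -0.045, 0.001], [0.0, -0.004, -1.0]]
force: [-0.2, -1.3, 0.2]
width: 25.7
finger_force: 0.0
```

Run:
```python
from h import *
im=snap("scene","s1.png");cv2.imwrite("pics/s1c.png",cv2.resize(im[100:330,170:480,::-1],None,fx=2.5,fy=2.5))
```

```text
(no output)
```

View pics/s1c.png

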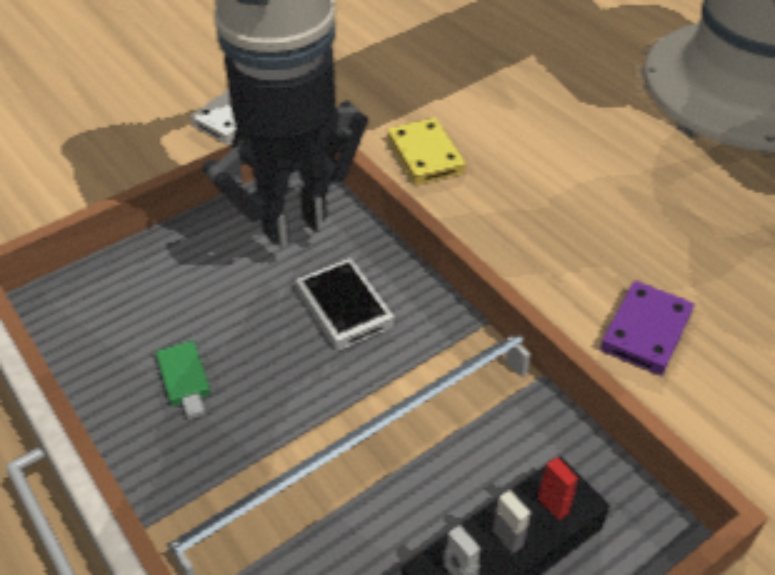

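Fingers are down behind the reader at crop (290,235). Now I push.

move_arm:
  motion:
    - [[0.1, 1.5, 0], 0]
    - [[0.1, 1.5, 0], 0]
    - [[0.1, 1.5, 0], 0]
    - [[0.0, 1.5, 0], 0]
    - [[0.1, 1.5, 0], 0]

```text
t: 2.5
ee_pos: [512.6, -1.8, 15.3]
ee_rot: [[0.041, 0.999, 0.001], [0.999, -0.041, 0.0], [0.0, 0.001, -1.0]]
force: [0.7, -0.2, 0.2]
width: 25.8
finger_force: 0.0
```

move_arm:
  motion:
    - [[0.0, 1.0, 0], 0]
    - [[0.1, 1.0, 0], 0]
    - [[0.0, 1.0, 0], 0]
    - [[0.0, 0.5, 0], 0]
    - [[0, 0, 0], 0]

```text
t: 3.0
ee_pos: [513.4, 31.9, 14.8]
ee_rot: [[0.042, 0.999, -0.0], [0.999, -0.042, -0.0], [-0.0, -0.0, -1.0]]
force: [-1.8, -0.4, -0.7]
width: 25.9
finger_force: 0.0
```

Run:
```python
from h import *
im=snap("scene","s2.png");cv2.imwrite("pics/s2c.png",cv2.resize(im[100:330,170:480,::-1],None,fx=2.5,fy=2.5))
```

```text
(no output)
```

View pics/s2c.png

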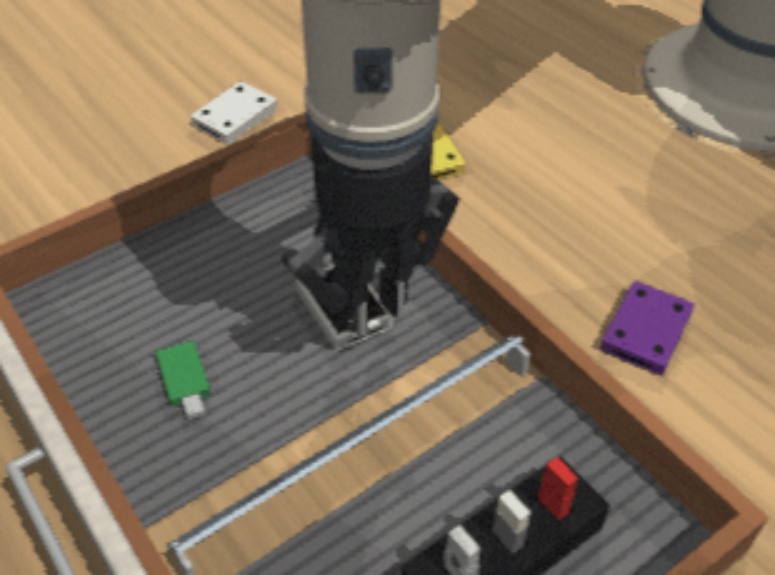

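The reader has not moved (near corner still ~(340,345)): the half-open fingertips sit farther back and passed over its top. I back off, then feel for the mat.

move_arm:
  motion:
    - [[0, 0, 2.5], 0]
    - [[-0.1, -4.0, 0], 0]
    - [[-0.2, -4.0, 0], 0]
    - [[-0.2, -3.2, -2.5], 0]
    - [[0, 0, 0], 0]

```text
t: 3.55
ee_pos: [506.0, -84.2, 11.8]
ee_rot: [[0.047, 0.999, -0.005], [0.999, -0.047, -0.001], [-0.001, -0.005, -1.0]]
force: [-0.3, 1.1, -1.3]
width: 25.6
finger_force: 0.0
```

move_arm:
  motion:
    - [[0, 0, -0.3], 0]
    - [[0, 0, -0.3], 0]
    - [[0, 0, 0], 0]

```text
t: 3.85
ee_pos: [508.5, -79.8, 8.9]
ee_rot: [[0.041, 0.999, 0.0], [0.999, -0.041, 0.0], [0.0, 0.0, -1.0]]
force: [-0.1, 0.3, -1.1]
width: 25.4
finger_force: 0.0
```

Run:
```python
from h import *
im=snap("wrist","w3.png");cv2.imwrite("pics/w3.png",im[:,:,::-1])
```

```text
(no output)
```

View pics/w3.png

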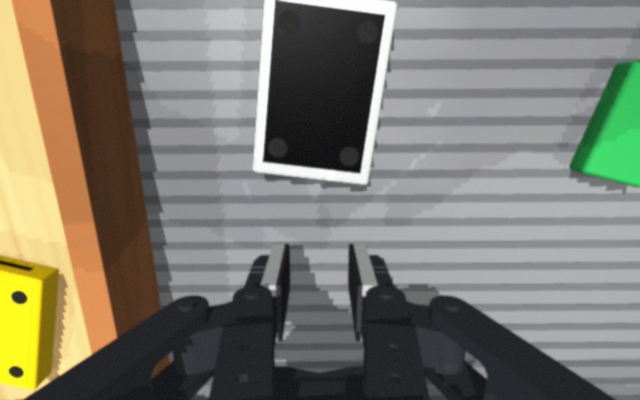

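The reader lies unmoved straight ahead (rear edge (258,172)–(366,184)), with the fingers centred at ~(318,290). I keep feeling downward.

move_arm:
  motion:
    - [[0, 0, -0.2], 0]
    - [[0, 0, -0.2], 0]
    - [[0, 0, 0], 0]

```text
t: 4.2
ee_pos: [508.3, -80.3, 4.6]
ee_rot: [[0.042, 0.999, -0.0], [0.999, -0.042, 0.0], [0.0, -0.0, -1.0]]
force: [-0.4, 0.1, 0.5]
width: 25.6
finger_force: 0.0
```

move_arm:
  motion:
    - [[0, 0, -0.2], 0]
    - [[0, 0, 0], 0]

```text
t: 4.4
ee_pos: [508.3, -80.5, 2.6]
ee_rot: [[0.042, 0.999, -0.0], [0.999, -0.042, 0.0], [0.0, -0.0, -1.0]]
force: [0.4, -0.2, -0.7]
width: 25.3
finger_force: 0.0
```

move_arm:
  motion:
    - [[0.0, 1.5, -0.1], 0]
    - [[0.1, 1.5, 0], 0]
    - [[0.1, 1.5, 0], 0]
    - [[0.0, 1.5, 0], 0]
    - [[0, 0, 0], 0]

```text
t: 4.9
ee_pos: [510.4, -18.2, 1.9]
ee_rot: [[0.04, 0.999, -0.0], [0.999, -0.04, 0.001], [0.001, -0.0, -1.0]]
force: [0.8, -0.1, -0.3]
width: 25.5
finger_force: 0.0
```

Run:
```python
from h import *
s=env.get_state();print(s["ee_pos"],s["force"])
im=snap("scene","s4.png");c=get_calibration("scene")
# front-left silver corner seen, via pad mask
cv2.imwrite("pics/s4c.png",cv2.resize(im[180:300,230:400,::-1],None,fx=4,fy=4))
```

```text
[510.39660447 -18.17878663   1.90123384] [ 0.78312979 -0.06966584 -0.25555287]
```

View pics/s4c.png

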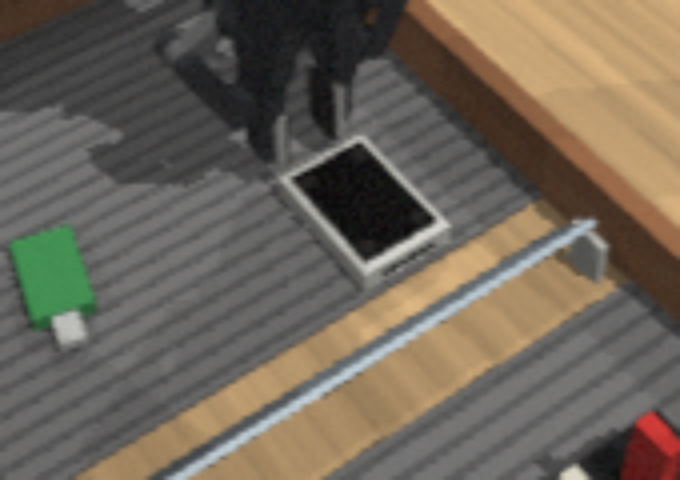

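It works: the reader is squared up against the fingers (rear corners at crop (282,180),(358,138)), with its front almost at the mat edge.

Run:
```python
from h import *
c=get_calibration("scene")
for x,y,z in((282,180,25),(358,138,25),(366,268,25),(448,230,25),(375,290,11),(530,205,11),(200,460,42),(590,222,42)): print((x,y),ray(c,230+x/4,180+y/4,z).round(1))
```

```text
(282, 180) [532.6  -1.4  25. ]
(358, 138) [ 4.874e+02 -2.000e-01  2.500e+01]
(366, 268) [533.3  64.6  25. ]
(448, 230) [489.8  70.9  25. ]
(375, 290) [531.3  68.8  11. ]
(530, 205) [441.2  75.6  11. ]
(200, 460) [651.6 108.3  42. ]
(590, 222) [445.7 116.8  42. ]
```

move_arm:
  motion:
    - [[0.0, 1.0, 0], 0]
    - [[0.1, 1.0, 0], 0]
    - [[0.0, 1.0, 0], 0]
    - [[0.1, 1.0, 0], 0]
    - [[0, 1.0, 0], 0]

```text
t: 5.45
ee_pos: [512.7, 30.0, 2.1]
ee_rot: [[0.042, 0.999, 0.001], [0.999, -0.042, -0.0], [-0.0, 0.001, -1.0]]
force: [0.2, -1.2, 1.2]
width: 25.6
finger_force: 0.7
```

move_arm:
  motion:
    - [[0.0, 0.7, 0], 0]
    - [[0.1, 0.7, 0], 0]
    - [[0, 0, 0], 0]

```text
t: 5.75
ee_pos: [513.4, 44.4, 1.7]
ee_rot: [[0.041, 0.999, -0.0], [0.999, -0.041, 0.001], [0.001, -0.0, -1.0]]
force: [-0.7, -0.8, 0.2]
width: 25.6
finger_force: 0.0
```

Run:
```python
from h import *
s=env.get_state();print(s["ee_pos"],s["force"])
im=snap("scene","s5.png")
cv2.imwrite("pics/s5c.png",cv2.resize(im[180:300,230:400,::-1],None,fx=4,fy=4))
```

```text
[513.3699026   44.43575867   1.72588632] [-0.68407984 -0.83058036  0.21860661]
```

View pics/s5c.png

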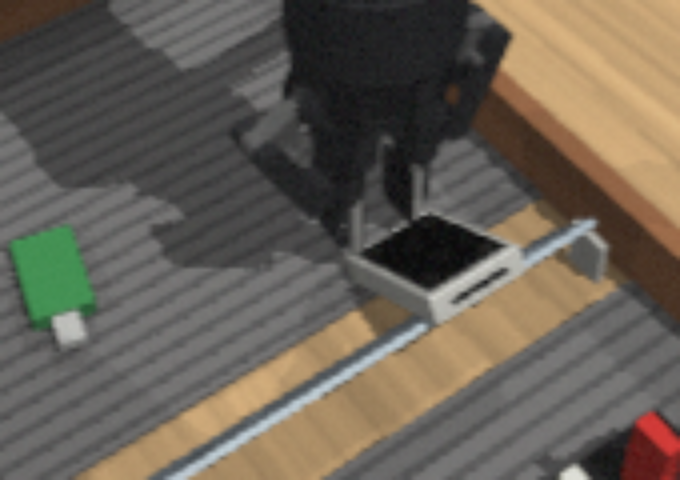

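The reader now rides up the rest, with its front past the top edge. A little more puts it in the gutter.

move_arm:
  motion:
    - [[0.0, 0.5, 0], 0]
    - [[0.1, 0.5, 0], 0]
    - [[0.0, 0.4, 0], 0]
    - [[0, 0, 0], 0]

```text
t: 6.2
ee_pos: [514.4, 57.9, 1.8]
ee_rot: [[0.042, 0.999, -0.0], [0.999, -0.042, 0.0], [0.0, -0.0, -1.0]]
force: [0.5, -0.0, -0.1]
width: 25.4
finger_force: 0.0
```

Run:
```python
from h import *
s=env.get_state();print(s["ee_pos"],s["force"])
im=snap("scene","s6.png")
g=im[180:300,230:400].astype(int)
a=cv2.resize(im[180:300,230:400,::-1],None,fx=3.4,fy=3.4)
t=snap("top","t6.png");b=cv2.resize(t[120:200,240:320,::-1],None,fx=5.1,fy=5.1)
cv2.imwrite("pics/s6c.png",np.hstack([a[:,200:578],b]) if a.shape[0]==b.shape[0] else a)
```

```text
[514.38541939  57.94493757   1.80855328] [ 0.49316271 -0.0257022  -0.13107745]
```

View pics/s6c.png

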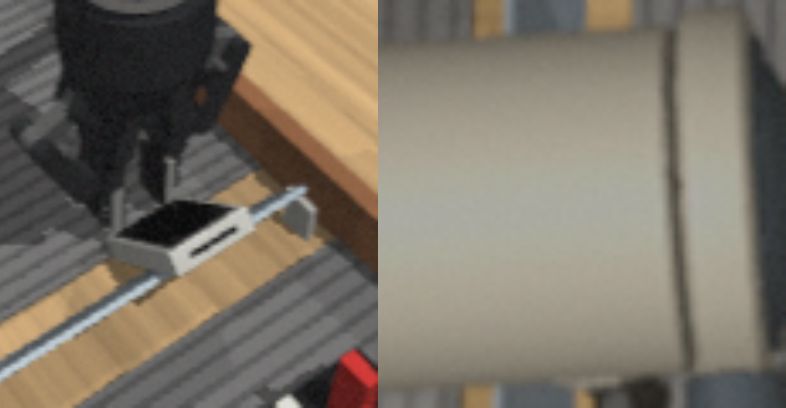

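Run:
```python
from h import *
c=get_calibration("scene");T=np.array(c["world_from_camera"])
def px(x,y,X):
    u,v=230+(x+200)/3.4,180+y/3.4
    d=T[:3,:3]@np.array([(u-c["cx"])/c["fx"],(v-c["cy"])/c["fy"],1]);o=T[:3,3];return (o+d*(X-o[0])/d[0]).round(1)
for n,x,y,X in(("fr top",177,250,537),("fr bot",179,276,537),("rear top",110,238,537),("fr top -x",250,207,488),("fr bot -x",252,230,488)): print(n,px(x,y,X))
```

```text
fr top [537.  121.   69.5]
fr bot [537.  123.6  50.6]
rear top [537.   68.3  23. ]
fr top -x [488.  120.3  63.5]
fr bot -x [488.  123.5  47.7]
```

The reader leans at about 40° with its lower end past the mat edge. I nudge it once more, then retreat and go over to the back with shut fingers.

move_arm:
  motion:
    - [[0.0, 0.3, 0], 0]
    - [[0.0, 0.1, 0], 0]
    - [[0, 0, 0], 0]
    - [[0, 0, 0], 0]
    - [[0, -0.6, 0], 0]

```text
t: 6.8
ee_pos: [514.4, 55.6, 1.9]
ee_rot: [[0.042, 0.999, 0.0], [0.999, -0.042, 0.0], [0.0, 0.0, -1.0]]
force: [-0.2, -0.4, 0.3]
width: 25.2
finger_force: 0.0
```

move_arm:
  motion:
    - [[-0.1, -2.5, 0.5], 0]
    - [[0, -1.0, 4.0], 0]
    - [[0, 0, 5], 0]
    - [[0, 0, 4], 0]
    - [[0, 0, 0], 0]
  hand: 1

```text
t: 7.3
ee_pos: [516.5, 19.7, 144.7]
ee_rot: [[0.043, 0.999, 0.012], [0.999, -0.043, -0.0], [0.0, 0.012, -1.0]]
force: [2.0, -1.0, 0.9]
width: 0.1
finger_force: 0.0
```

Run:
```python
from h import *
s=env.get_state();print(s["ee_pos"],s["width"],s["t"])
im=snap("scene","s7.png");a=cv2.resize(im[180:300,270:400,::-1],None,fx=3.4,fy=3.4)
snap("wrist","w7.png")
cv2.imwrite("pics/s7c.png",cv2.resize(im[190:280,290:400,::-1],None,fx=7,fy=6.5))
```

```text
[516.54128124  19.66835228 144.69981637] 0.09568227221383249 7.3
```

View pics/s7c.png

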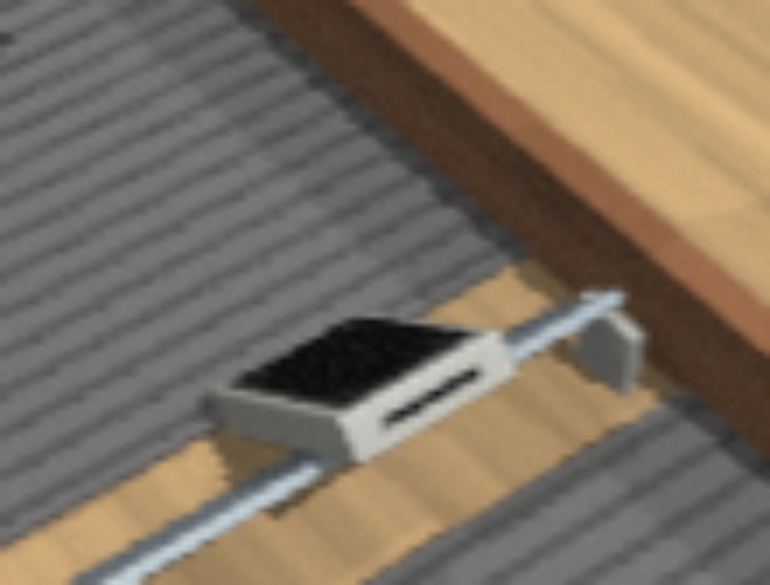

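The reader stands leaning on its own: upper end corners at crop (345,412)/(362,462) and (500,335)/(514,375), rear pad corner (205,400). All 10 views are used, so from here I work by numbers.

Run:
```python
from h import *
c=get_calibration("scene");T=np.array(c["world_from_camera"])
def px(x,y,X):
    u,v=290+x/7,190+y/6.5
    d=T[:3,:3]@np.array([(u-c["cx"])/c["fx"],(v-c["cy"])/c["fy"],1]);o=T[:3,3];return (o+d*(X-o[0])/d[0]).round(1)
for n,x,y,X in(("fr top",345,412,538),("fr bot",362,462,538),("rear top",205,400,538),("fr top -x",500,335,488),("fr bot -x",514,375,488),("rear top -x",355,320,488),("rest near end",620,296,442)): print(n,px(x,y,X))
```

```text
fr top [538.  118.2  67.7]
fr bot [538.  125.2  53.6]
rear top [538.   63.9  14.4]
fr top -x [488.  118.3  59.7]
fr bot -x [488.  124.7  48.8]
rear top -x [488.   65.7  13.2]
rest near end [442.  116.3  38.6]
```

move_arm:
  motion:
    - [[0.1, 4.3, 0], 0]
    - [[0.1, 4.3, 0], 0]
    - [[0.1, 4.2, 0], 0]
    - [[0, 0, 0], 0]
    - [[0, 0, 0], 0]

```text
t: 7.9
ee_pos: [515.4, 148.6, 134.5]
ee_rot: [[0.04, 0.999, -0.004], [0.999, -0.04, -0.001], [-0.001, -0.004, -1.0]]
force: [0.0, -0.4, -0.3]
width: 0.1
finger_force: 0.0
```

move_arm:
  motion:
    - [[0, 0, -4.0], 0]
    - [[0, 0, -3.5], 0]
    - [[0, 0, -1.7], 0]
    - [[0, 0, 0], 0]
    - [[0, 0, 0], 0]

```text
t: 8.4
ee_pos: [516.3, 147.2, 44.7]
ee_rot: [[0.044, 0.999, -0.001], [0.999, -0.044, -0.0], [-0.001, -0.001, -1.0]]
force: [0.5, -0.4, 0.7]
width: -0.0
finger_force: 0.0
```

move_arm:
  motion:
    - [[0, -0.7, 0], 0]
    - [[0, -0.7, 0], 0]
    - [[0, -0.6, 0.2], 0]
    - [[0, -0.6, 0.3], 0]
    - [[0, -0.6, 0.3], 0]

```text
t: 8.9
ee_pos: [516.6, 115.7, 53.6]
ee_rot: [[0.043, 0.999, 0.001], [0.999, -0.043, 0.0], [0.0, 0.001, -1.0]]
force: [0.1, 0.2, 0.1]
width: -0.2
finger_force: 0.0
```

move_arm:
  motion:
    - [[0, -0.7, 0.2], 0]
    - [[0, -0.7, 0.2], 0]
    - [[0, -0.7, 0.0], 0]
    - [[0, -0.6, 0], 0]
    - [[0, 0, 0], 0]

```text
t: 9.4
ee_pos: [516.3, 88.6, 56.7]
ee_rot: [[0.043, 0.999, -0.0], [0.999, -0.043, -0.0], [-0.0, -0.0, -1.0]]
force: [-0.0, -0.6, 0.1]
width: 0.1
finger_force: 0.0
```

```bash
cat > pad.py <<'E'
from h import *
im=snap("scene","sx.png").astype(int);print(env.get_state()["ee_pos"].round(1))
c=get_calibration("scene");hsv=cv2.cvtColor(im.astype(np.uint8),cv2.COLOR_RGB2HSV)
r=im[185:290,275:395]
for n,m in(("bright",(r.min(2)>150)),("blue",(r[:,:,2]-r[:,:,0]>50)),("dark",(r.max(2)<30))):
    k,l,st,ce=cv2.connectedComponentsWithStats(m.astype(np.uint8))
    print(n,[(st[i].tolist(),(ce[i]+[275,185]).round(0).tolist()) for i in range(1,k) if st[i,4]>25])
E
python3 pad.py
```

```text
[516.3  89.   56.7]
bright [([63, 50, 43, 26, 205], [355.0, 248.0]), ([14, 77, 46, 28, 127], [312.0, 276.0])]
blue []
dark [([42, 0, 38, 44, 381], [336.0, 202.0]), ([52, 54, 29, 13, 194], [340.0, 245.0])]
```

Run:
```python
import cv2,numpy as np
for f in("s7.png","sx.png"):
    im=cv2.imread("pics/"+f)[:,:,::-1].astype(int)
    g=(im[215:285:3,300:392:3]).sum(2)//3
    print(f);print("\n".join("".join(" .:-=+*#%@"[min(9,v//26)] for v in row) for row in g))
```

```text
s7.png
-===-==-==--=--=:::::..--=*****
==-==-===-=--==---::::..--=****
-==--==-==-==--==-:::::..=-=***
=--==-==--==-==--=-:::::..--=+*
-==-===-==-===-==--=-:::.:.-==+
=--==-==--==-==--=----::::.:-==
-==-===-==-===-==---++--:::..-=
=-===-==--==-==-=-=++++--*+::.:
-==-===-==-==: .=+++++-+#-*:.::
=-===-==-==-     ..*#=#=---=::.
-==-===-==       =###*+=:---.::
=--==-==:      :##:-#=+=+---:.:
-==--=--=+=:. +#*.#*+=++++++-::
==-==--:-----##-*#+++++=+=+=--:
-===-=--:----+##++++++++==---==
==-=-+*=---:--*+++++++++----=--
---=***+-:+#-+++++++++=--==---=
=-+++**==#*:+++++++++---==---=-
+**+++=##+=+++++++==--===-===--
***+=+#+++++++++*=---==--===--=
+*==#*==++++++++=--===-===-===-
+-+#=+===++++++=--==-====-===-=
=#++++===++++=--===-===-===--==
#++++++===++=--==--===-===-===-
sx.png
-==......  . . ...::...===*****
:=-=.......  ....-:::.:.===****
::::--.........---:::::::===***
::::::::... .:-=-=-:::::::-==**
:::::-::-:...------=::::.::--=*
-:::::--::- .-:=-=--=-:::::.-=-
:::::::::--:.-:==---++-::::..-=
:::::::::-==--=---+++++--*+:..:
::::::::-=-==: .=+++++-=#-*:...
:::-::::--=-      .+#-#=---=.:.
:::::-::-=       =###*==:---...
:--::::-.      :##--#=+=+---:..
:==-----=+=:  =#*:#*+=++++++::.
==-==--------##:*#+++++++=+=--:
-===-=-------+##++++++++==-:---
==-=-+*=---:--*+++++++++-------
--==***=--=#-+++++++++=--=-----
=-+++**==#*-+++++++++---==-----
+**+++=##+=+++++++==---==-==---
***+-+#+++++++++*==--==--===-==
**==#*=+++++++++---===-===-===-
+-+#=+===++++++=--==--===-===-=
=%++++===++++=--===-===-===--==
#++++++===++=--==--===-===-===-
```

Run:
```python
from h import *
c=get_calibration("scene");T=np.array(c["world_from_camera"]);o=T[:3,3]
for u,v in((336,233),(335,236),(339,230)):
    d=T[:3,:3]@np.array([(u-c["cx"])/c["fx"],(v-c["cy"])/c["fy"],1]);print((o+d*(88-o[1])/d[1]).round(1))
w=np.linalg.inv(T)
for p in((516,89,57),(516,89,67),(516,89,77)):
    q=(w@[*p,1])[:3];print(p,c["fx"]*q[0]/q[2]+c["cx"],c["fy"]*q[1]/q[2]+c["cy"])
```

```text
[520.3  88.   78.2]
[522.3  88.   71.6]
[513.8  88.   81.3]
(516, 89, 57) 337.95296576288797 239.84338227818756
(516, 89, 67) 338.12561860786275 236.25330171522842
(516, 89, 77) 338.30218164038337 232.58191413234675
```

The reader is untouched: the image shows the real fingertips ~15–18 mm above the stated TCP, so they passed over. I go back behind, lower.

move_arm:
  motion:
    - [[0, 0.5, 2.0], 0]
    - [[0, 3.0, 0.5], 0]
    - [[0, 2.4, 0], 0]
    - [[0, 0, -2.0], 0]
    - [[0, 0, -1.5], 0]

```text
t: 9.95
ee_pos: [516.2, 149.3, 46.1]
ee_rot: [[0.041, 0.999, -0.0], [0.999, -0.041, 0.0], [0.0, -0.0, -1.0]]
force: [-0.1, -0.1, 0.8]
width: -0.0
finger_force: 0.0
```

move_arm:
  motion:
    - [[0, 0, -1.0], 0]
    - [[0, 0, 0], 0]
    - [[0, 0, 0], 0]

```text
t: 10.25
ee_pos: [516.3, 148.0, 36.8]
ee_rot: [[0.043, 0.999, -0.001], [0.999, -0.043, -0.0], [-0.0, -0.001, -1.0]]
force: [0.3, -0.5, 0.5]
width: 0.1
finger_force: 0.0
```

Run:
```python
from h import *
s=env.get_state();print(s["ee_pos"].round(1))
im=snap("scene","s9.png").astype(int)
c=get_calibration("scene");w=np.linalg.inv(np.array(c["world_from_camera"]))
for z in(37,47,57):
    q=(w@[516,s["ee_pos"][1],z,1])[:3];print(z,c["fx"]*q[0]/q[2]+c["cx"],c["fy"]*q[1]/q[2]+c["cy"])
g=(im[200:285:2,310:392:2]).sum(2)//3
print("\n".join(str(200+2*i)+" "+"".join(" .:-=+*#%@"[min(9,v//26)] for v in row) for i,row in enumerate(g)))
```

```text
[516.3 148.   36.8]
37 360.0218854890272 268.9000261060657
47 360.4540543887796 265.5387796679331
57 360.89630363839143 262.09913207673355
200 -===::::::::::.:. .......-------------:..
202 ===-::::.:::::::. ..........:------:.....
204 =--:::.::::-=-::   .. ...................
206 -=::::::-:-==-::...... ..................
208 =:::--::-==---=:. .  . . ................
210 ::--::-==---==--..  ..   ................
212 -::::===--==---=:    . ..................
214 :::-==--===---==:......... ..............
216 ::-=--===--===---. ........... ..........
218 ::--====-===--===.. .....................
220 :-====--===--==--. .. ...................
222 -===--===-====---. ..................... 
224 ==-====--====-==... . ...................
226 --====-====--==-....   ... ..............
228 ====--===-====-:..:....... ..............
230 -=-====-====--=-.::... .  ... ..  ......:
232 ::-==--====--===-:....  ....... ........=
234 :::---===-====---:..... . .....  ......-=
236 ::::-==--====-----........  ... .......::
238 :::::::===::.----:::........... ......:::
240 ---::::::::::---::. .. .... ... .....
[... 316 characters left out ...]
+++++=--::
256 ::::::---------=-:.........----++=-----=-
258 ::::-----------===-::.. ..:=:===----====-
260 -:---------::--=-:::-+....:=:==-----==---
262 :=--=---:::-------:-=+=...:=:=----===--==
264 --=-----:-=--------++++=..-=:---===---===
266 --------+=-:-------=+++++=-=--====---===-
268 -----=-=---::-:-----=++++----====--===---
270 -----==-:---:::-----++==---====--====----
272 ----=--------::-----+-=---====--====-----
274 -+**=::-:++++=:::---==--====--====---==--
276 ##=:::::-+++++==+=-=---====--====---===--
278 *-=-===++++++++++-=---===--=====-=====--=
280 ++++=====++++*+==---====-=====--====--===
282 +++++===++++++==---===--=====--====-=====
284 +++++=====++==---===---====--====---====-
```

move_arm:
  motion:
    - [[0, 0, -0.6], 0]
    - [[0, -0.7, 0], 0]
    - [[0, -0.7, 0], 0]
    - [[0, -0.6, 0], 0]
    - [[0, -0.4, 0], 0]

```text
t: 10.8
ee_pos: [518.6, 129.8, 36.2]
ee_rot: [[0.04, 0.999, 0.007], [0.999, -0.04, 0.012], [0.013, 0.007, -1.0]]
force: [-5.0, 24.0, 23.3]
width: -0.1
finger_force: 16.0
```

```bash
cat > dump.py <<'E'
from h import *
import sys
s=env.get_state();print(s["t"],s["ee_pos"].round(1),s["force"].round(1))
im=snap("scene",sys.argv[1]).astype(int)
g=(im[215:285:2,290:392:2]).sum(2)//3
print("\n".join(str(215+2*i)+" "+"".join(" .:-=+*#%@"[min(9,v//26)] for v in row) for i,row in enumerate(g)))
E
python3 dump.py s10.png
```

```text
10.8 [518.6 129.8  36.2] [-5.  24.  23.3]
215 :::::::-==--===--===-:..  ....................:.:**
217 ::::::-=--===--====-=: . .. .  .................+**
219 :::::---====-====-===..:.. .... ...............+***
221 :::::-====--===-====-..:........ .... . ......:****
223 -::::--=-====--===-==::.... .......... ..:....==***
225 ::::::::-==--===--===--....     .... ........-===**
227 ::-:::::::-====-====--:..... ... .... .......:====*
229 --:::-::::--=--=-------..... ..  .... ......:::====
231 ::::::::-::::==::.:---::=- .... ...   ........::===
233 :::::::::::::::.:----::::-:. .. ...........::::.:==
235 :-:::::::::-:::.:---:::::::...  .........:***::::.=
237 :::::::::-:::-:::--:.::-.::. .  ......-=-+#*-::::::
239 ::-::::::::::::::::....::.....  ......:=*#=-*-.::::
241 :::::-:::::::::-::................. ..+#*=--=#-.:::
243 ::::::::-:::::-:::........... .......*#=:----=:.:::
245 :::::::-:::::-:::::........... ...-=-+++-----=:..::
247 ::::::-::::-:::::.   ........... -.=-++++=:--=-:.::
249 :::::::::::::::-===-----...... .:=:==++++++=-+-::.:
251 :::::::::::::::--------===:... .-=:-==++++++++
[... 201 characters left out ...]
---=+++-:==+++++++=----===-:
261 ::::--:::::---------::*+--=+++++++++++++-----===---
263 :::-::::::--------:-+#*----+++++++++++=----=-------
265 -::::::::+=-------=##=----=++++++++++----====------
267 :::::::------=---*#*--:-:-=++++++++=----====-------
269 :::::--=-------+##+++-=--=+++++++=----====--===----
271 =:::----=+--==##*+++++++++++++*+==---====--====----
273 -=*******+-=+%*=++++++++++++**==---====--====--==--
275 +*******=-+##==++++++++++++++==--=====--====--====:
277 ******+-=##*=====++++++++++==---====--====--=====--
279 *****==+%#++++====++++++++==--=====-=====--====--==
281 ***=-=##++++++=====+++++==---====--====--=====--===
283 *+-=*%*++++++++=====+++==---====--====--====--====-
```

Wrist force is 24 N back and 23 N up: the tip is pressing on the reader's end face or the rest edge rather than behind it. I back off and check.

move_arm:
  motion:
    - [[0, 1.2, 0.3], 0]
    - [[0, 1.2, 0.0], 0]
    - [[0, 1.0, 4.0], 0]
    - [[0, 1.0, 4.5], 0]
    - [[0, 0, 0], 0]

```text
t: 11.35
ee_pos: [519.3, 170.0, 125.8]
ee_rot: [[0.041, 0.999, 0.01], [0.999, -0.041, 0.003], [0.003, 0.01, -1.0]]
force: [-0.5, 0.2, 1.4]
width: -0.1
finger_force: 0.0
```

```bash
python3 dump.py s11.png
python3 - <<'E'
from h import *
snap("wrist","w11.png");im=cv2.imread("pics/s7.png")[:,:,::-1].astype(int)
g=(im[227:285:2,290:392:2]).sum(2)//3
print("\n".join(str(227+2*i)+" "+"".join(" .:-=+*#%@"[min(9,v//26)] for v in row) for i,row in enumerate(g)))
E
```

```text
11.35 [519.3 170.  125.8] [-0.5  0.2  1.4]
215 :::-::-===-====-====--===--::......::.. ...  ......
217 ::::-===--===--====-===--===:.........  ... .......
219 ::::===-====-====-====--==---:.............  ......
221 :::-=-====-====-====-====--===:........... .......+
223 :-=--===--===-====-====---==---:...............-:+*
225 :::===-====--===--====-===---==--:.............--**
227 :::::-===--====-====-=====-===---=-..........-:=-=*
229 :::::-==-====-=====-===--===--===----..... .:=.=-==
231 ::::-::-===--===--====-====--===--=-+-..  .:-=:=-==
233 ::::::-::--====-====-====-====-----++=.....:--:-:==
235 -::::-::::--=--===--:-=--====--=-=++++:....:=---::=
237 ::::::::::::-===-----::-===--===+++++++. ..:=:=-:::
239 ::::::-:::::-:::---::::--  .-=++++++++-=:..:=:-::..
241 -:::::::::::::::-::::::.        .:+#-=+#*::-=*-.:::
243 ::::::::-:::::--:::--.         .-###+##=:--:-=:.:::
245 :::::::::::::::::--:          :+%####+++-----=:.:::
247 ::::::-:::---:::--          .=###:+##++++=---=-:.::
249 ::-:-::::--:::---.       . :=##+.*#*+++++++=-+--:..
251 :--::::-:::::::--==-:.. ..-==+:-##+++=+++++++
[... 1826 characters left out ...]
--+#*+++++++++++++=----===--
261 =--====--=-+****----:-=---++++++++++++++-----===---
263 -====--=--+****+----+#*-++++++++++++++=----===---==
265 ===--==-=+++***+=-=##=:++++++++++++++----====---===
267 ==--=-=++++++*+==*#*:-+++++++++=+++=----====--===--
269 --==-+***++++==+##+==+++++++++++==----====--====---
271 ===+*****+++==##++++++++++++++*+=----====--====--==
273 -+**+****+==+#*=+++++++++++++*==---====--====--====
275 +****+**=-+##===+++++++++++++==--=====--====--====-
277 ******+==##*=====++++++++++==---====--====--=====--
279 *****==+%#+++=====++++++++-=---====--====--====--==
281 ***=-=##+++++=====+++++++=---====--====--=====--===
283 *+==*#*+=+++++======+++==---===---====--====--====-
```

Run:
```python
from h import *
c=get_calibration("scene");T=np.array(c["world_from_camera"]);o=T[:3,3]
for u,v in((361,264),(361,266),(361,267)):
  for Y in(148,159):
    d=T[:3,:3]@np.array([(u-c["cx"])/c["fx"],(v-c["cy"])/c["fy"],1]);print(u,v,Y,(o+d*(Y-o[1])/d[1]).round(1))
# pose 7 underside corner estimates with y plane consistent: rest top edge triangulated
for u,v in((342,261),(363.4,247.7),(343.5,257),(361.4,241.5)):
    d=T[:3,:3]@np.array([(u-c["cx"])/c["fx"],(v-c["cy"])/c["fy"],1])
    for z in (48,52,56,60,66): print(u,v,(o+d*(z-o[2])/d[2]).round(1))
im=cv2.imread("pics/s9.png")[:,:,::-1].astype(int)
print((im[250:272,346:372].sum(2)//3))
```

```text
361 264 148 [515.2 148.   50.8]
361 264 159 [527.6 159.   74.7]
361 266 148 [514.5 148.   44.3]
361 266 159 [527.  159.   68.6]
361 267 148 [514.2 148.   41.1]
361 267 159 [526.7 159.   65.4]
342 261 [534.8 122.5  48. ]
342 261 [536.7 124.5  52. ]
342 261 [538.7 126.6  56. ]
342 261 [540.6 128.6  60. ]
342 261 [543.5 131.6  66. ]
363.4 247.7 [487.6 124.3  48. ]
363.4 247.7 [489.9 126.3  52. ]
363.4 247.7 [492.2 128.3  56. ]
363.4 247.7 [494.4 130.3  60. ]
363.4 247.7 [497.9 133.3  66. ]
343.5 257 [527.5 117.9  48. ]
343.5 257 [529.5 119.9  52. ]
343.5 257 [531.5 122.   56. ]
343.5 257 [533.4 124.   60. ]
343.5 257 [536.4 127.1  66. ]
361.4 241.5 [481.2 112.1  48. ]
361.4 241.5 [483.5 114.2  52. ]
361.4 241.5 [485.8 116.3  56. ]
361.4 241.5 [488.2 118.4  60. ]
361.4 241.5 [491.6 121.6  66. ]
[[ 36  31  41  39  38  35  37  40  41  43  33  26  29  26  27  26  34  35
   33  32  40  51  59  55  47  41]
 [ 36  34  34  34  32  35  36  38  41  40  38  31  33  17  18  32  36  30
   40  36  34  66  87 108  85  69]
 [ 38  37  34  34  37  33  42  34  36  37  36  28  27  29  27  32  37  32
   39 
[... 1400 characters left out ...]
65  76 105
  103  80  87  95  82  84  90  93]
 [ 82  84 117 137 134 132 133 138 141 144 144 146 135 126 106  74  88 114
  104  83  85  85  91  96 107 117]
 [ 82  84  85 116 134 133 133 134 134 140 142 144 142 141 120  87  89  98
   93  84  85  88  90 111 119 121]
 [ 82  83  82  85 114 134 133 133 132 138 138 139 132 112  99  98  93  84
   80  87  95 108 116 121 121 121]
 [ 84  84  79  84  90 120 134 134 133 131 128 113 105 101  98  93  84  86
   84  87 105 116 118 118 120 120]
 [ 85  83  83  89 135 158 147 133 129 123 107 101  98  93  83  79  83  98
  108 116 121 119 119 119 122 111]
 [ 84  82  84 133 158 162 155 127 107 110 106  97  87  81  86  94  94 107
  119 118 122 122 117 115 114 100]]
```

The reader still leans unmoved. To settle the true tip height I'll touch the mat behind the rest gently with the shut fingers.

move_arm:
  motion:
    - [[-0.3, -1.8, 0], 0]
    - [[0, 0, -4.0], 0]
    - [[0, 0, -4.0], 0]
    - [[0, 0, -1.8], 0]
    - [[0, 0, 0], 0]

```text
t: 11.95
ee_pos: [509.4, 149.0, 14.5]
ee_rot: [[0.043, 0.999, -0.011], [0.999, -0.043, -0.003], [-0.003, -0.011, -1.0]]
force: [-0.3, 0.1, 0.0]
width: -0.0
finger_force: 0.0
```

move_arm:
  motion:
    - [[0, 0, -0.4], 0]
    - [[0, 0, -0.4], 0]
    - [[0, 0, 0], 0]

```text
t: 12.25
ee_pos: [513.9, 150.4, 13.5]
ee_rot: [[0.042, 0.999, 0.001], [0.999, -0.042, 0.0], [0.0, 0.001, -1.0]]
force: [0.1, -0.2, -0.3]
width: -0.1
finger_force: 0.0
```

move_arm:
  motion:
    - [[0, 0, -0.3], 0]
    - [[0, 0, 0], 0]

```text
t: 12.45
ee_pos: [513.6, 150.4, 10.2]
ee_rot: [[0.042, 0.999, 0.001], [0.999, -0.042, 0.0], [0.0, 0.001, -1.0]]
force: [0.3, 0.2, -0.6]
width: -0.6
finger_force: 0.0
```

move_arm:
  motion:
    - [[0, 0, -0.3], 0]
    - [[0, 0, 0], 0]

```text
t: 12.65
ee_pos: [513.2, 150.4, 6.6]
ee_rot: [[0.042, 0.999, -0.0], [0.999, -0.042, -0.0], [-0.0, -0.0, -1.0]]
force: [-0.1, -0.9, -0.1]
width: 0.2
finger_force: 0.0
```

move_arm:
  motion:
    - [[0, 0, -0.2], 0]
    - [[0, 0, 0], 0]

```text
t: 12.85
ee_pos: [513.2, 150.3, 4.6]
ee_rot: [[0.042, 0.999, -0.0], [0.999, -0.042, -0.0], [-0.0, -0.0, -1.0]]
force: [0.6, -0.4, -0.3]
width: -0.1
finger_force: 0.0
```

move_arm:
  motion:
    - [[0, 0, -0.2], 0]
    - [[0, 0, 0], 0]

```text
t: 13.05
ee_pos: [513.2, 150.3, 2.5]
ee_rot: [[0.042, 0.999, -0.0], [0.999, -0.042, -0.0], [-0.0, -0.0, -1.0]]
force: [-1.1, 0.5, -0.1]
width: 0.1
finger_force: 0.0
```

move_arm:
  motion:
    - [[0, 0, -0.2], 0]
    - [[0, 0, -0.1], 0]
    - [[0, 0, 0], 0]

```text
t: 13.35
ee_pos: [513.2, 150.3, -0.4]
ee_rot: [[0.042, 0.999, -0.0], [0.999, -0.042, -0.0], [-0.0, -0.0, -1.0]]
force: [-0.6, -0.5, -0.6]
width: 0.0
finger_force: 0.0
```

move_arm:
  motion:
    - [[0, 0, -0.2], 0]
    - [[0, 0, 0], 0]

```text
t: 13.55
ee_pos: [513.3, 150.3, -2.4]
ee_rot: [[0.042, 0.999, -0.0], [0.999, -0.042, -0.0], [-0.0, -0.0, -1.0]]
force: [0.5, 0.3, -0.6]
width: -0.1
finger_force: 0.0
```

move_arm:
  motion:
    - [[0, 0, -0.2], 0]
    - [[0, 0, 0], 0]

```text
t: 13.75
ee_pos: [513.3, 150.3, -4.4]
ee_rot: [[0.042, 0.999, -0.0], [0.999, -0.042, -0.0], [-0.0, -0.0, -1.0]]
force: [0.1, 0.3, 0.6]
width: -0.0
finger_force: 0.0
```

move_arm:
  motion:
    - [[0, 0, -0.2], 0]
    - [[0, 0, 0], 0]

```text
t: 13.95
ee_pos: [513.2, 150.3, -6.4]
ee_rot: [[0.042, 0.999, -0.0], [0.999, -0.042, -0.0], [-0.0, -0.0, -1.0]]
force: [-0.1, -0.4, -0.4]
width: -0.1
finger_force: 0.0
```

move_arm:
  motion:
    - [[0, 0, -0.2], 0]
    - [[0, 0, 0], 0]

```text
t: 14.15
ee_pos: [513.3, 150.3, -8.4]
ee_rot: [[0.042, 0.999, -0.0], [0.999, -0.042, -0.0], [-0.0, -0.0, -1.0]]
force: [0.7, 0.5, -0.4]
width: -0.0
finger_force: 0.0
```

move_arm:
  motion:
    - [[0, 0, -0.2], 0]
    - [[0, 0, 0], 0]

```text
t: 14.35
ee_pos: [513.3, 150.3, -10.4]
ee_rot: [[0.042, 0.999, -0.0], [0.999, -0.042, -0.0], [-0.0, -0.0, -1.0]]
force: [-0.8, 0.8, -0.4]
width: 0.0
finger_force: 0.0
```

move_arm:
  motion:
    - [[0, 0, -0.2], 0]
    - [[0, 0, 0], 0]

```text
t: 14.55
ee_pos: [513.7, 150.4, -11.4]
ee_rot: [[0.042, 0.999, 0.001], [0.999, -0.042, 0.0], [0.0, 0.001, -1.0]]
force: [-1.7, 0.1, 4.1]
width: -0.1
finger_force: 2.0
```

move_arm:
  motion:
    - [[0, 0, -0.2], 0]
    - [[0, 0, 0], 0]

```text
t: 14.75
ee_pos: [513.8, 150.4, -11.4]
ee_rot: [[0.042, 0.999, 0.001], [0.999, -0.042, 0.0], [0.0, 0.001, -1.0]]
force: [-8.0, -2.4, 15.6]
width: -0.0
finger_force: 7.6
```

move_arm:
  motion:
    - [[0, 0, -0.2], 0]
    - [[0, 0, 0], 0]

```text
t: 14.95
ee_pos: [513.8, 150.4, -11.5]
ee_rot: [[0.042, 0.999, 0.001], [0.999, -0.042, 0.0], [0.0, 0.001, -1.0]]
force: [-12.6, -3.6, 25.2]
width: 0.2
finger_force: 12.9
```

Contact at stated z = −11, so the real tip is ~22 mm above the stated TCP. A tip height of ~47 mm (just over the rest's top, under the reader's end) means stated z ≈ 25.

move_arm:
  motion:
    - [[0, 0, 1.2], 0]
    - [[0, 0, 1.5], 0]
    - [[0, 0, 1.5], 0]
    - [[0, 0, 0], 0]
    - [[0, 0, 0], 0]

```text
t: 15.45
ee_pos: [513.8, 150.5, 26.3]
ee_rot: [[0.042, 0.999, 0.001], [0.999, -0.042, 0.0], [0.0, 0.001, -1.0]]
force: [0.8, 0.2, -0.6]
width: 0.0
finger_force: 0.0
```

move_arm:
  motion:
    - [[0, -0.8, 0], 0]
    - [[0, -0.7, 0], 0]
    - [[0, 0, 0], 0]

```text
t: 15.75
ee_pos: [513.0, 134.2, 25.1]
ee_rot: [[0.043, 0.999, -0.001], [0.999, -0.043, -0.001], [-0.001, -0.001, -1.0]]
force: [0.5, -0.7, -0.2]
width: -0.0
finger_force: 0.1
```

move_arm:
  motion:
    - [[0, -0.3, 0], 0]
    - [[0, -0.3, 0], 0]
    - [[0, 0, 0], 0]

```text
t: 16.05
ee_pos: [513.4, 129.0, 25.8]
ee_rot: [[0.043, 0.999, -0.0], [0.999, -0.043, -0.0], [-0.0, -0.0, -1.0]]
force: [-0.7, 0.2, -0.4]
width: -0.1
finger_force: 0.1
```

move_arm:
  motion:
    - [[0, -0.4, 0.2], 0]
    - [[0, -0.4, 0.2], 0]
    - [[0, -0.4, 0.2], 0]
    - [[0, 0, 0], 0]

```text
t: 16.45
ee_pos: [513.7, 116.8, 32.4]
ee_rot: [[0.043, 0.999, 0.001], [0.999, -0.043, -0.0], [-0.0, 0.001, -1.0]]
force: [-0.2, 0.1, 0.2]
width: 0.3
finger_force: 0.1
```

```bash
python3 dump.py s12.png
```

```text
16.45 [513.7 116.8  32.4] [-0.2  0.1  0.2]
215 ::::-:-===--===-===-..... ..  . .............-*****
217 ::::::-=--===--====:....... . .... .  .......******
219 :::::---====-====-=-::..... .....  .........-+*****
221 ::-::::===--===--==-::............ ........:==+****
223 :::::::::-===--===--::......   ............-====***
225 :::::::::----=-::----:...... . .... .......:-====**
227 :-::::::::::=-.::---::-=:. .... .. ........:.:====*
229 -::::::::::::..:---::::::. .  ...........:..:::====
231 :::::::::-::::.---:::::::. . . ..... ...::::...:===
233 ::-::::-::::::::-:...:- ...... ......=--:::::...:==
235 :::::-:::::::::::.....:..... .... ..-++--:***:::::-
237 :::::::::::::::-............. ......+++=-+#*-:::::.
239 ::::::::-::::::::............ ...:.=+=-=*#=-*-.:.:.
241 -:::::-::::-::::::...............=-+--+#*=---#::::.
243 ::::::::::::::::::--:..........:--:-=*#=-----=:.:..
245 ::::::---::::::::----==:......:-:=:*#+++-:---=:.:::
247 ::::::-::::-::::------::::....:=:=+*+++=+=:--=::.:.
249 ::::::::-::::::------::---:...:=:=++=++++++=-+--::.
251 :-:::::::::::::-----:-::-=+-..:=.=+++==++++++
[... 202 characters left out ...]
=##+++++++++++++++=---------
261 -::::::::::----+=-----*#*-++++++++++++++---:-------
263 ::::::::::-----**+--=#*-++++++++++++++=----=---:---
265 :-:::::::---=+++=--*#++++++++++++++*+----====------
267 =::::--++++++*=--*#*++++++++++++++++=---====-------
269 --==-+***++++=-+##++++++++++++++++==--====--===----
271 ===+******++-=##*+++++++++++++*+==---====--====----
273 -+*******+-=+#*=+++++++++++++*==---====--====--==--
275 +****+**=-+##====++++++++++++==--=====--====--====-
277 ******+-=##*=====++++++++++==---====--====--=====--
279 *****==+%#+++=====++++++++==--=====-=====--====--==
281 ***===##++++++=====+++++==---====--====--=====--===
283 *+-=*#*+=++++++=====+++==---====--====--====--=====
```

The reader is tipping up (the rest edge behind it is now exposed to (343,257)). I keep pulling.

move_arm:
  motion:
    - [[0, -0.5, 0.1], 0]
    - [[0, -0.5, 0.1], 0]
    - [[0, -0.5, 0.0], 0]
    - [[0, -0.5, 0], 0]
    - [[0, -0.5, 0], 0]

```text
t: 17.0
ee_pos: [513.4, 91.8, 33.8]
ee_rot: [[0.042, 0.999, -0.0], [0.999, -0.042, -0.0], [-0.0, -0.0, -1.0]]
force: [0.6, -0.0, -0.4]
width: -0.1
finger_force: 0.0
```

move_arm:
  motion:
    - [[0, -0.5, 0], 0]
    - [[0, -0.5, 0], 0]
    - [[0, -0.5, 0.0], 0]
    - [[0, 0, 0], 0]
    - [[0, 0, 0], 0]

```text
t: 17.5
ee_pos: [513.4, 77.3, 33.9]
ee_rot: [[0.043, 0.999, -0.0], [0.999, -0.043, 0.0], [0.0, -0.0, -1.0]]
force: [0.7, -0.3, -0.1]
width: -0.0
finger_force: 0.0
```

```bash
python3 dump.py s13.png
```

```text
17.5 [513.4  77.3  33.9] [ 0.7 -0.3 -0.1]
215 ::::::.:--:::-:==: .. ...........::..:.-===+*******
217 ::-::::::::..:-.....  .......::::::::...-===+******
219 ::::::::......:..... ........==::.:.:.:..-===+*****
221 ::-::::-:......... ... .....-=--::::::...:-==-+****
223 ::::::::-:. ........ ......:-:-==-.:::::..::=--=***
225 ::::::::---.......... ...--:------::::::.::.:-===**
227 :::::::::-=--:....... ..---------==:::.:::...:---=*
229 :::::::::--====-..... .------:--=----::::::...:---=
231 ::::::::::-======-: ...----:---=--=-+--:::::...:-==
233 :::::::::::-======-....----==------++=--:::.....:-=
235 :::::::::::--======-...---===----=+++++---+++.....-
237 :::::::::::--==-=-==-..--=---===+++++++=:=#*-......
239 ::-:::::::::-===-===--==**+=--+++++++=:-*#=-*-.....
241 ::::::::::::--=====--=**#==-=+*+++++--=#*----*:....
243 :::::::::::::-+==---=**+--=*****++=-=**=:----=:....
245 ::=-:::::::::-++==--++--=++*****+--*#+++-:---=:...:
247 ::::::-:--=:::-*#*=*---++******=-+#*+++=+=:--=-:...
249 ::::::::-==-::-+**=--=+++****+--*#++=+++=++=-+--:..
251 :--:--====--==--+--=+++++**+-=*#*+++===++=++++
[... 201 characters left out ...]
=##+++++++++++++++=----==---
261 =---==---=-++++*++++--*#*+++++++++++++++-----===---
263 -===------+++++***=-=#*++++++=++++++++=----===---==
265 ===---=-=+++++**=--*#++++++++++++++*+-=--====--====
267 ==----=++++++*+--*#*=++++++++++++++==---====--===--
269 --=--++++++++===##++++++++++++++++==--====--====---
271 ====+++++*+===##++++++++++++++*+=----====--====---=
273 -+*++++**+--+#*=+++++++++++++*==---====--====--====
275 +**+++**=-+##===+++++++++++++----=====--====--====-
277 ******+-=##*=====++++++++++=----====--====--=====--
279 *****==+##=++=====++++++++-=--=====--====--====--==
281 ***=-=##++++++=====+++++==---====--====--=====--===
283 *+-=*#*+=++++++=====+++==--=====-=====--====--====-
```

The reader has fallen back onto the mat (silver face at ~(312–345, 225–249)). I lift clear and verify.

move_arm:
  motion:
    - [[0, 0.3, 3.5], 0]
    - [[0, 0, 4.5], 0]
    - [[0, -3, 4], 0]
    - [[0, -4.5, 0], 0]
    - [[0, -4.5, 0], 0]

```text
t: 18.05
ee_pos: [514.4, -40.3, 156.3]
ee_rot: [[0.04, 0.999, 0.004], [0.999, -0.04, -0.001], [-0.0, 0.004, -1.0]]
force: [0.2, -0.1, -0.3]
width: 0.1
finger_force: 0.0
```

move_arm:
  motion:
    - [[0, -4.5, 0], 0]
    - [[0, -4.5, 0], 0]
    - [[0, -4.5, 0], 0]
    - [[0, -4, 0], 0]
    - [[0, 0, 0], 0]

```text
t: 18.55
ee_pos: [512.7, -218.9, 153.2]
ee_rot: [[0.047, 0.999, -0.001], [0.999, -0.047, -0.001], [-0.001, -0.001, -1.0]]
force: [0.1, 0.7, 0.8]
width: -0.1
finger_force: 0.0
```

```bash
python3 - <<'E'
from h import *
for n,(x0,x1,y0,y1) in(("scene",(270,380,190,270)),("top",(280,345,130,215))):
    im=snap(n,n+"_end.png").astype(int);c=get_calibration(n);r=im[y0:y1,x0:x1]
    blue=((r[:,:,2]-r[:,:,0])>40).astype(np.uint8); br=((r.min(2)>120)&(r.max(2)-r.min(2)<25)).astype(np.uint8)
    dark=(r.max(2)<35).astype(np.uint8)
    for k,m in(("blue",blue),("silver",br),("dark",dark),("both",blue|br)):
        cs,_=cv2.findContours(m,cv2.RETR_EXTERNAL,cv2.CHAIN_APPROX_NONE)
        for q in sorted(cs,key=cv2.contourArea)[-2:]:
            if cv2.contourArea(q)>15:
                b=cv2.boxPoints(cv2.minAreaRect(q))+[x0,y0]
                print(n,k,cv2.contourArea(q),[ray(c,u,v,25)[:2].round(0).tolist() for u,v in b])
s=env.get_state();print(s["t"],s["ee_pos"].round(0))
E
python3 dump.py se2.png|head -24
```

```text
scene blue 63.5 [[530.0, -3.0], [489.0, -1.0], [491.0, 8.0], [532.0, 7.0]]
scene silver 135.5 [[562.0, 89.0], [431.0, 103.0], [438.0, 120.0], [566.0, 105.0]]
scene silver 752.5 [[536.0, -14.0], [482.0, -27.0], [489.0, 64.0], [539.0, 73.0]]
scene both 135.5 [[562.0, 89.0], [431.0, 103.0], [438.0, 120.0], [566.0, 105.0]]
scene both 752.5 [[536.0, -14.0], [482.0, -27.0], [489.0, 64.0], [539.0, 73.0]]
top blue 59.5 [[529.0, 4.0], [529.0, -2.0], [490.0, -2.0], [490.0, 4.0]]
top silver 907.5 [[535.0, 54.0], [534.0, -18.0], [484.0, -17.0], [485.0, 55.0]]
top both 907.5 [[535.0, 54.0], [534.0, -18.0], [484.0, -17.0], [485.0, 55.0]]
18.65 [ 513. -215.  154.]
18.65 [ 513.2 -215.1  153.5] [-0.6 -0.3 -1.4]
215 --===--==#####+*--==-:--=-:-=:.::::..:.-===+*******
217 ===--==#%###+=-+*=--===----=---::::....:-===+******
219 =--==*####*--==##*-==---==-----::.:.:....-===+*****
221 -==+####*=--=#####*=--==-----=--::::::....-===+****
223 ====##*-=-=########*-==---------=-.:.:::...:====+**
225 =---+#=-=+##########*=-===---=----:::.:::.::-====**
227 -==:-+*+#############*===---=--:---:.:.:::...:====*
229 
[... 191 characters left out ...]
=-====----=+++++--:**+.::..-
237 --===--:--###########=====---=-=+++++++--+#*-:::...
239 ====--==:--########+-:=-=--=--+++++++=-=*#=-*-.:..:
241 ==--===--:-=#####*=:------=-+**+++++--+#*----*::.:.
243 --====---=:-=###=.=-----==+****+++=-+##=:-:--=:.:::
245 ====--==-----++=:=----=--+******+-=*#+=+-:---=:.:::
247 ==--====----:-=+-----=-+*******=-+#*=++===::-=::.:.
249 --====--==---------===+******+-=*#+===++=++=-=-::::
251 -===--====--=---:--=+******+-=*#*+++===++==++++-::.
253 ==--====--===---=-=****+**=-+##++++++===++==++=--::
255 =--===--====--=-=+******+-=*#++++++++++==+++=-----:
257 -===--====--=--++******=-+#*++++++++++++=++--------
259 ===--===--==-+**++***=-+##++++++++=++++++==-----=--
```

The top view shows a full 72×50 silver face with the blue stripe up, lying flat on the mat about 68 mm before the foot, with the arm clear. I hand it in.

```bash
python3 -c "
from h import *
print(job.job_done())"
```

```text
the job is handed in; nothing more can be done
None
```

I handed the job in: the card reader leaned on the rest at about 42° and now lies flat on the mat, pad down, about 68 mm in front of the rest. The arm is clear and never came near the dongle or drives, though I didn't re-measure them; no verdict came back.

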